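# Move the air horns to the throttle body in reverse order

### The arm

A 6-joint arm with a two-finger parallel gripper is mounted at the origin on the work surface. World frame = base frame: x ahead of the robot, y to its left, z up, the work surface at z = 0. Lengths are in mm, angles in rad, forces in N, time in s.
With the tool pointing down it reaches from about 375 to 900 mm from the base axis. Payload 3.1 kg.
Tool frame: the origin (TCP) lies midway between the tips of the shut fingers; the grasp point (between the pads) lies 19 mm behind it; z points along the fingers, y is the line along which they close (so a half turn about z gives the same grasp; the last joint's range is limited). The gripper opens to 85 mm and grips with 20 to 120 N. Pads are 22 mm wide; open, the fingers measure 114 mm over their backs; the gripper's body (76 mm by 85 mm) begins 54 mm behind the grasp point. The pads swing forward as they close: fully open they stand 13 mm farther back than shut.
Start: joints at [1.121, 0.527, 1.433, -0, 1.181, -0.178], TCP at [167.148, 602.211, 231.31] pointing down, gripper open.
Joint ranges: [-3.08, 3.08], [-0.75, 2.2], [0.22, 2.44], [-1.43, 4.57], [0, 2.65], [-2.85, 2.85]. Speed limits (rad/s): [2.79, 2.79, 3.14, 3.14, 3.14, 3.14].

### API

Orientations are given as a unit quaternion [w, x, y, z].
In Python, from cell import bot gives the robot as it stands.
- The arm moves only by the tool arm_command, never from a script. Its argument "moves" is a list that holds one entry, the list of rows, each a list of 7 numbers: the finger opening in m, from 0 to 0.0854, then the shift along the tool's x, y, z in a scale on which 1.0 is 80 cm, then the turn, a rotation vector about the tool's x, y, z in parts of the range, where 1.0 means 360 degrees. In form: [[[hand, dx, dy, dz, ax, ay, az], ...]]. A call has exactly 10 rows; each row is the pose to reach, as a shift and turn from the pose commanded when the call began, along the tool's axes at that moment; what a row does not reach only later rows make up. A row lasts 1/12 s, in which the tool goes at most 41.7 mm and 7.16 degrees, less where a joint would pass 70% of its speed; a pose out of reach is approached as far as the arm can. Shift and turn numbers lie between -1 and 1, and a call with a number outside is refused. A call with a gripper value outside its range is refused whole. The fingers move at their own pace and stop on an object; the grip force is fixed at half the most. Time passes only in rows, so rows that repeat a pose let the fingers close, or fill a call up. It gives the time, the measured TCP pose, the force, the opening and the grip force at its end, in the units of the state.
- bot.state(): the state, without advancing time (a new reading comes with each control period).
- bot.camera(name): name is "side" or "top" or "wrist"; returns a dict with "img" (480x640x3 uint8, blue, green, red), "fx", "fy", "cx", "cy" (pixels), "world_from_camera" (4x4, takes a point from camera to world coordinates). Camera axes: x right, y down, z forward; pixel columns grow to the right and rows downward; lengths in mm; the calibration is good to about 2 mm. The wrist camera is an equidistant fisheye: a pixel r from the principal point sees the ray r / f radians off the axis. A picture is of the moment at which its call begins. There is no depth.
- bot.finish_job(): hands the job in; it is judged then, once.
The state is a dict: "t": time; "qpos": joint angles; "qd": joint speeds; "effort": joint torques, N m; "tool_pos": TCP position; "orientation": TCP orientation; "wrist_force": force on the tool from outside, world axes, zero at the start; "wrist_torque": the same for the moment, N m; "width": finger opening in mm; "grasp_force": force on a finger pad.
Only numpy, scipy, OpenCV 4.12 (cv2) and the standard library are available. Lean on these libraries where they do the work, as an engineer would, in place of code of your own. Each camera call takes 0.05 s, during which the arm holds its last target. There are 200 camera calls.

### The job

Move the four air horns from the plywood rack onto the four-bore throttle body in reverse order: the horn that starts nearest the robot on the rack goes on the bore farthest from the robot, the next one on the next-farthest bore, and so on, until the one that starts farthest stands on the nearest bore. Stand each horn upright, flange down and centred over its bore, and let go of it. Do not tip any horn over, and leave the bottle and the wrench on the table where they are.

Things in the scene. Friction and masses are not known exactly. Their poses are not given: they have to be found in the camera images.
- horn60: Loose aluminium air horn (flared intake trumpet), 60 mm tall: base flange 50 mm diameter and 5 mm high, straight round throat 40 mm in diameter from 6 to 30 mm above the underside, then flaring to a straight round collar 58 mm in diameter over its top 22 mm, the mouth closed flush by a black dust plug. 0.08 to 0.17 kg. Stands flange down. Origin: centre of its underside, z up.
- horn70: Loose aluminium air horn (flared intake trumpet), 70 mm tall: base flange 50 mm diameter and 5 mm high, straight round throat 40 mm in diameter from 6 to 40 mm above the underside, then flaring to a straight round collar 54 mm in diameter over its top 22 mm, the mouth closed flush by a black dust plug. 0.08 to 0.17 kg. Stands flange down. Origin: centre of its underside, z up.
- horn80: Loose aluminium air horn (flared intake trumpet), 80 mm tall: base flange 50 mm diameter and 5 mm high, straight round throat 40 mm in diameter from 6 to 50 mm above the underside, then flaring to a straight round collar 50 mm in diameter over its top 22 mm, the mouth closed flush by a black dust plug. 0.08 to 0.17 kg. Stands flange down. Origin: centre of its underside, z up.
- horn90: Loose aluminium air horn (flared intake trumpet), 90 mm tall: base flange 50 mm diameter and 5 mm high, straight round throat 40 mm in diameter from 6 to 60 mm above the underside, then flaring to a straight round collar 46 mm in diameter over its top 22 mm, the mouth closed flush by a black dust plug. 0.08 to 0.17 kg. Stands flange down. Origin: centre of its underside, z up.
- pad1: Fixed square black rubber pad, 66 x 66 x 4 mm, on the plywood rack; the 60 mm horn stands on its middle at the start, so it goes on marking that horn's starting place. Origin: centre of its underside (its top is 4 mm above that, 44 mm above the table). The four pads look alike.
- pad2: Fixed square black rubber pad, 66 x 66 x 4 mm, on the plywood rack; the 70 mm horn stands on its middle at the start, so it goes on marking that horn's starting place. Origin: centre of its underside (its top is 4 mm above that, 44 mm above the table). The four pads look alike.
- pad3: Fixed square black rubber pad, 66 x 66 x 4 mm, on the plywood rack; the 80 mm horn stands on its middle at the start, so it goes on marking that horn's starting place. Origin: centre of its underside (its top is 4 mm above that, 44 mm above the table). The four pads look alike.
- pad4: Fixed square black rubber pad, 66 x 66 x 4 mm, on the plywood rack; the 90 mm horn stands on its middle at the start, so it goes on marking that horn's starting place. Origin: centre of its underside (its top is 4 mm above that, 44 mm above the table). The four pads look alike.
- rack: Fixed plywood parts rack, a board 315 x 86 mm whose top is 40 mm above the table, with four pads in a row along its long axis. Origin: centre of its underside, on the table; local x runs along the row, roughly away from the robot (within about 20 degrees), z up. Pad centres lie at local x = -114, -38, 38, 114 mm, y = 0.
- throttle: Fixed bronze-brown four-bore throttle body with four round 62 mm barrels in a row, flat tops 50 mm above the table, each with a dark 40 mm bore closed by a brass plate. Origin: centre of its underside, on the table; local x runs along the row, away from the robot within about 20 degrees, z up. Bore centres at local x = -114, -38, 38, 114 mm, y = 0. It may stand left or right of the rack.
- bottle: Bystander, leave alone: loose upright red bottle with a black cap, 52 mm in diameter, 115 mm tall, in the middle between the rack and the throttle body. Origin: centre of its underside.
- wrench: Bystander, leave alone: loose steel wrench about 160 mm long lying flat in the middle, nearer the robot than the bottle, roughly along x. Origin: middle of its underside.
Mind the look-alikes: they are no part of the job. What is shaped like the horn90 but blue is not meant.

How it is judged (in metres and radians):
At the end, for the whole second after the job is handed in: Each horn stands on the bore mirroring its starting pad (nearest to farthest and so on), within 10 mm of the bore centre along and across the row and 4 mm in height, upright within 0.1 rad, at rest; bottle and wrench within 30 mm of their starts (((x of pad1 in the frame of rack between -0.134 and -0.094 m and x of horn60 in the frame of throttle between 0.104 and 0.124 m) or (x of pad1 in the frame of rack between -0.058 and -0.018 m and x of horn60 in the frame of throttle between 0.028 and 0.048 m) or (x of pad1 in the frame of rack between 0.018 and 0.058 m and x of horn60 in the frame of throttle between -0.048 and -0.028 m) or (x of pad1 in the frame of rack between 0.094 and 0.134 m and x of horn60 in the frame of throttle between -0.124 and -0.104 m)) and y of horn60 in the frame of throttle between -0.01 and 0.01 m and z of horn60 in the frame of throttle between 0.046 and 0.054 m and angle between each of horn60, horn70, horn80, horn90's own z axis and vertical below 0.1 rad and linear speed of each of horn60, horn70, horn80, horn90 below 0.02 m/s and angular speed of each of horn60, horn70, horn80, horn90 below 0.2 rad/s and ((x of pad2 in the frame of rack between -0.134 and -0.094 m and x of horn70 in the frame of throttle between 0.104 and 0.124 m) or (x of pad2 in the frame of rack between -0.058 and -0.018 m and x of horn70 in the frame of throttle between 0.028 and 0.048 m) or (x of pad2 in the frame of rack between 0.018 and 0.058 m and x of horn70 in the frame of throttle between -0.048 and -0.028 m) or (x of pad2 in the frame of rack between 0.094 and 0.134 m and x of horn70 in the frame of throttle between -0.124 and -0.104 m)) and y of horn70 in the frame of throttle between -0.01 and 0.01 m and z of horn70 in the frame of throttle between 0.046 and 0.054 m and ((x of pad3 in the frame of rack between -0.134 and -0.094 m and x of horn80 in the frame of throttle between 0.104 and 0.124 m) or (x of pad3 in the frame of rack between -0.058 and -0.018 m and x of horn80 in the frame of throttle between 0.028 and 0.048 m) or (x of pad3 in the frame of rack between 0.018 and 0.058 m and x of horn80 in the frame of throttle between -0.048 and -0.028 m) or (x of pad3 in the frame of rack between 0.094 and 0.134 m and x of horn80 in the frame of throttle between -0.124 and -0.104 m)) and y of horn80 in the frame of throttle between -0.01 and 0.01 m and z of horn80 in the frame of throttle between 0.046 and 0.054 m and ((x of pad4 in the frame of rack between -0.134 and -0.094 m and x of horn90 in the frame of throttle between 0.104 and 0.124 m) or (x of pad4 in the frame of rack between -0.058 and -0.018 m and x of horn90 in the frame of throttle between 0.028 and 0.048 m) or (x of pad4 in the frame of rack between 0.018 and 0.058 m and x of horn90 in the frame of throttle between -0.048 and -0.028 m) or (x of pad4 in the frame of rack between 0.094 and 0.134 m and x of horn90 in the frame of throttle between -0.124 and -0.104 m)) and y of horn90 in the frame of throttle between -0.01 and 0.01 m and z of horn90 in the frame of throttle between 0.046 and 0.054 m and distance of each of bottle, wrench from where it was at the start of the episode below 0.03 m); the robot touches nothing.
It fails at once if an air horn is tipped over (angle between any of horn60, horn70, horn80, horn90's own z axis and vertical above 0.7 rad).
It fails at once if the bottle or wrench is moved by more than 30 mm (distance of any of bottle, wrench from where it was at the start of the episode above 0.03 m).
It also fails if it takes over 109 s, if anything falls off the work surface, if the arm or the gripper's body presses on something with over 40 N, if the wrist force passes 120 N, or if a joint passes its speed limit or range.

## Working session

There is one attempt and no reset: what is moved stays moved. The work goes in short steps, Python scripts to look and compute and a tool call to move; the robot and the scene stay as the last step left them, time stands still between calls to the robot, and variables do not carry over. Pictures are saved under pics/ and viewed, at most 14 in all, crops included, and the job is handed in when it is done.

Besides the shell and the picture viewer there is one more tool, called after "Request:" as name(argument=value, ...), one argument or row to a line, values as JSON. arm_command: Moves the arm, as the interface text tells. Its arguments: {"type":"object","properties":{"moves":{"type":"array"}},"required":["moves"]}

```bash
mkdir -p pics; python3 - <<'E'
from cell import bot
import cv2, numpy as np
s=bot.state(); print({k:np.round(v,3).tolist() for k,v in s.items()})
for n in ("top","side"):
    c=bot.camera(n); cv2.imwrite(f"pics/{n}0.png",c["img"]); print(n,c["fx"],c["fy"],c["cx"],c["cy"],np.round(c["world_from_camera"],3).tolist())
E
```

```text
{'t': 0.0, 'qpos': [1.122, 0.528, 1.434, -0.0, 1.181, -0.179], 'qd': [-0.002, 0.001, -0.001, 0.001, -0.001, 0.0], 'effort': [0.001, -44.235, -17.802, -0.0, 0.008, -0.0], 'tool_pos': [166.836, 601.562, 230.317], 'orientation': [-0.0, 0.135, 0.991, -0.001], 'wrist_force': [0.698, 0.17, 0.029], 'wrist_torque': [-0.003, 0.016, -0.012], 'grasp_force': 0.0, 'width': 85.018}
top 447.4605539284844 447.4605539284844 316.30501842922257 238.49540461015016 [[0.003, -0.975, 0.221, 322.02], [-1.0, -0.002, 0.007, -3.531], [-0.006, -0.221, -0.975, 808.293], [0.0, 0.0, 0.0, 1.0]]
side 600.7138253220872 600.7138253220872 311.01095930876903 235.90360282355005 [[0.941, -0.156, 0.3, 227.341], [-0.338, -0.459, 0.822, -786.427], [0.009, -0.875, -0.485, 523.442], [0.0, 0.0, 0.0, 1.0]]
```

View pics/top0.png

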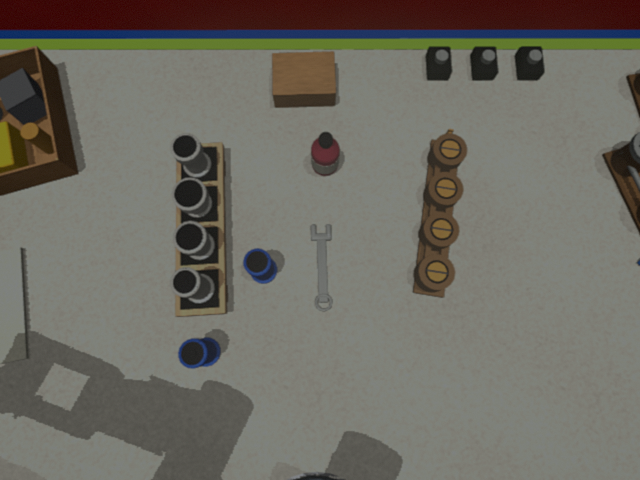

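View pics/side0.png

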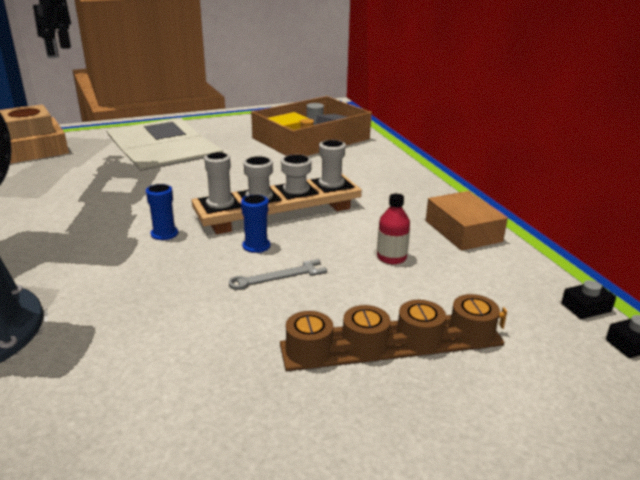

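The top view shows the rack on the left with horns at about (187,148), (190,195), (190,238) and (186,282). The throttle is on the right with plates at (450,150), (445,188), (441,230) and (436,271). Two blue look-alikes stand at (258,262) and (193,352). I'll crop in to see the plugs.

```bash
python3 - <<'E'
import cv2, numpy as np
t=cv2.imread("pics/top0.png")[120:320,150:290]; s=cv2.imread("pics/side0.png")[130:240,180:370]
a=cv2.resize(t,None,fx=3,fy=3,interpolation=cv2.INTER_CUBIC)[:600]; b=cv2.resize(s,(370,214),interpolation=cv2.INTER_CUBIC)
m=np.zeros((600,800,3),np.uint8); m[:,:420]=a; m[:214,425:795]=b
cv2.imwrite("pics/crop.png",m)
E
```

```text
(no output)
```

View pics/crop.png

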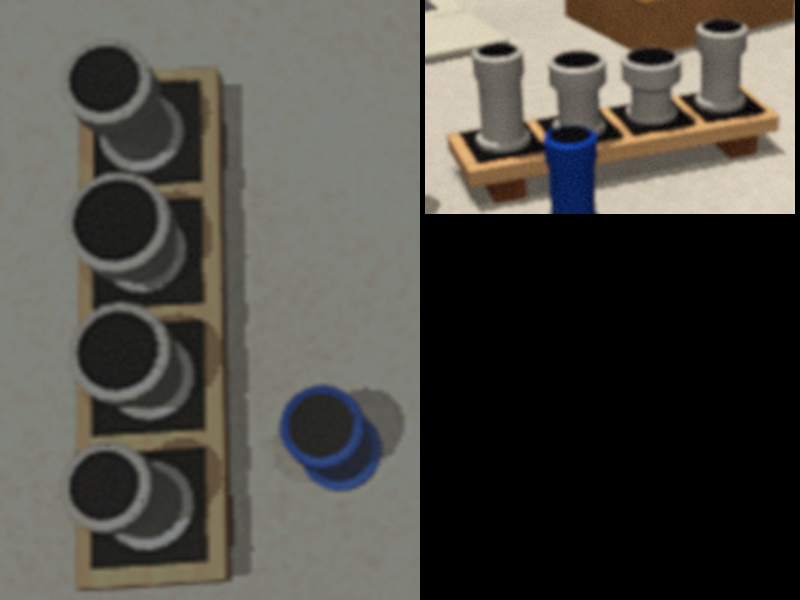

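The crop shows the near-to-far order as 90, 70, 60, 80, and the plugs are clear in both views. Next I'll triangulate the plugs and the brass plates.

```bash
cat > h.py <<'E'
import cv2, numpy as np
from cell import bot
def ray(c,u,v):
    T=np.array(c["world_from_camera"]); d=np.array([(u-c["cx"])/c["fx"],(v-c["cy"])/c["fy"],1.])
    return T[:3,3],T[:3,:3]@d
def plane(c,u,v,z):
    o,d=ray(c,u,v); return o+d*(z-o[2])/d[2]
def tri(c1,p1,c2,p2):
    o1,d1=ray(c1,*p1); o2,d2=ray(c2,*p2)
    k=np.linalg.lstsq(np.c_[d1,-d2],o2-o1,rcond=None)[0]
    a,b=o1+d1*k[0],o2+d2*k[1]; return (a+b)/2,np.linalg.norm(a-b)
def blobs(mask,amin,amax,roi):
    m=np.zeros_like(mask); x0,y0,x1,y1=roi; m[y0:y1,x0:x1]=mask[y0:y1,x0:x1]
    out=[]
    for k in cv2.findContours(m,cv2.RETR_EXTERNAL,cv2.CHAIN_APPROX_NONE)[0]:
        a=cv2.contourArea(k)
        if amin<a<amax and len(k)>5:
            e=cv2.fitEllipse(cv2.convexHull(k)); out.append((*e[0],*e[1],a))
    return out
def dark(img,t): return (cv2.GaussianBlur(img,(3,3),0).max(2)<t).astype(np.uint8)
def brass(img):
    h=cv2.cvtColor(cv2.GaussianBlur(img,(3,3),0),cv2.COLOR_BGR2HSV); return cv2.morphologyEx(cv2.inRange(h,(8,120,120),(28,255,255)),cv2.MORPH_CLOSE,np.ones((5,5)))
E
python3 - <<'E'
from h import *
T=bot.camera("top");S=bot.camera("side")
pt=sorted(blobs(dark(T["img"],60),200,1100,(165,125,222,305)),key=lambda b:-b[1])
ps=sorted(blobs(dark(S["img"],70),40,300,(195,138,350,175)),key=lambda b:b[0])
print(np.round(pt,1),np.round(ps,1),sep="\n")
bt=sorted(blobs(brass(T["img"]),100,900,(400,125,480,300)),key=lambda b:-b[1])
bs=sorted(blobs(brass(S["img"]),100,1500,(280,285,500,345)),key=lambda b:b[0])
print(np.round(bt,1),np.round(bs,1),sep="\n")
if len(pt)==len(ps)==4:
    for a,b in zip(pt,ps): print("plug",*np.round(tri(T,a[:2],S,b[:2])[0],1),round(tri(T,a[:2],S,b[:2])[1],1))
if len(bt)==len(bs)==4:
    for a,b in zip(bt,bs): print("brass",*np.round(tri(T,a[:2],S,b[:2])[0],1),round(tri(T,a[:2],S,b[:2])[1],1))
E
```

```text
[[199.6 301.5  36.2  72.  316. ]
 [184.1 281.3  21.1  22.5 353. ]
 [205.7 246.4  35.5  57.4 451. ]
 [188.7 236.4  24.6  26.3 484.5]
 [201.8 205.5  37.2  47.6 447.5]
 [188.1 193.   25.5  27.6 527. ]
 [203.1 164.5  33.9  49.  560.5]
 [184.4 145.9  20.5  22.6 344. ]]
[[216.4 155.4   5.2  16.9  57. ]
 [257.6 160.3   6.8  20.   92. ]
 [295.8 158.2   8.5  22.3 127. ]
 [332.5 142.5   6.5  17.1  73. ]]
[[436.7 271.3  16.2  17.2 198.5]
 [441.4 228.7  15.4  16.3 179.5]
 [445.7 187.8  14.4  16.4 162.5]
 [449.9 148.5  13.8  15.7 155. ]]
[[311.7 325.   25.7  54.4 914. ]
 [368.2 318.6  24.7  50.7 865. ]
 [423.1 312.6  24.   47.4 808. ]
 [476.6 306.9  22.6  46.2 768.5]]
brass 439.5 -204.9 48.8 4.9
brass 514.0 -217.1 49.4 3.8
brass 588.6 -229.1 49.5 3.1
brass 663.6 -241.2 49.5 2.5
```

```bash
python3 - <<'E'
from h import *
T=bot.camera("top");S=bot.camera("side")
pt=sorted([b for b in blobs(dark(T["img"],60),200,1100,(165,125,222,305)) if b[2]/b[3]>.85],key=lambda b:-b[1])
ps=sorted(blobs(dark(S["img"],70),40,300,(195,138,350,175)),key=lambda b:b[0])
def br(img,v):
    h=cv2.cvtColor(cv2.GaussianBlur(img,(3,3),0),cv2.COLOR_BGR2HSV); return cv2.morphologyEx(cv2.inRange(h,(8,100,v),(28,255,255)),cv2.MORPH_CLOSE,np.ones((5,5)))
bt=sorted(blobs(brass(T["img"]),100,900,(400,125,480,300)),key=lambda b:-b[1])
bs=sorted(blobs(br(S["img"],175),100,1500,(280,285,500,345)),key=lambda b:b[0])
print(np.round(bs,1))
for i,(a,b) in enumerate(zip(pt,ps)):
    p,e=tri(T,a[:2],S,b[:2]); z=44+[90,70,60,80][i]
    print("plug",np.round(p,1),round(e,1),"top",np.round(plane(T,*a[:2],z)[:2],1),"side",np.round(plane(S,*b[:2],z)[:2],1))
for a,b in zip(bt,bs):
    p,e=tri(T,a[:2],S,b[:2])
    print("brass",np.round(p,1),round(e,1),"top",np.round(plane(T,*a[:2],50)[:2],1),"side",np.round(plane(S,*b[:2],50)[:2],1))
E
```

```text
[[309.  324.1  13.9  23.  218. ]
 [366.4 317.9  13.4  23.1 213. ]
 [422.1 312.   12.4  23.  199. ]
 [475.9 306.2  11.7  22.9 182. ]]
plug [408.7 200.9 134.4] 1.8 top [407.9 201.2] side [409.8 201.9]
plug [483.4 204.7 114. ] 2.1 top [482.4 204.9] side [484.6 205. ]
plug [559.4 213.3 105.2] 2.6 top [558.5 213.8] side [561.8 216.7]
plug [634.2 218.5 125.5] 3.2 top [633.2 219.2] side [637.8 223.3]
brass [ 437.7 -204.    50.6] 1.9 top [ 436.8 -203.9] side [ 439.  -203.2]
brass [ 512.7 -216.5   50.7] 2.0 top [ 511.9 -216.4] side [ 514.2 -215.4]
brass [ 587.8 -228.6   50.6] 2.1 top [ 586.9 -228.3] side [ 589.5 -227.7]
brass [ 662.8 -240.9   50.7] 2.0 top [ 662.  -240.7] side [ 664.7 -239.8]
```

Placements are consistent: 90→(663,-241), 70→(588,-229), 60→(513,-216), 80→(438,-204). I'll keep tool y along world y, so fingers close across the rows. First I turn and approach.

Units first: shifts go in shares of 80 cm and turns go in shares of 360 degrees. So -0.245 m is -0.3063, -0.232 m is -0.29, -0.272 rad is -0.0433.

Request:
arm_command(
  moves=[
    [[0.085,-0.01,-0.01,0,0,0,-0.0043],[0.085,-0.035,-0.035,0,0,0,-0.0086],[0.085,-0.0688,-0.065,0,0,0,-0.0131],[0.085,-0.1038,-0.0975,0,0,0,-0.0173],[0.085,-0.1375,-0.13,0,0,0,-0.0216],[0.085,-0.1725,-0.1625,0,0,0,-0.0259],[0.085,-0.2063,-0.195,0,0,0,-0.0302],[0.085,-0.2413,-0.2275,0,0,0,-0.0347],[0.085,-0.275,-0.26,0,0,0,-0.039],[0.085,-0.3063,-0.29,0,0,0,-0.0433]],
  ],
)

```text
t: 1.13
tool_pos: [341.9, 311.4, 231.5]
orientation: [0.0, -0.001, 1.0, 0.0]
wrist_force: [0.3, -0.7, 0.0]
width: 85.0
grasp_force: 0.0
```

To row units: 0.129 m is 0.1613, -0.067 m is -0.0838.

Request:
arm_command(
  moves=[
    [[0.085,-0.025,-0.0425,0,0,0,0],[0.085,-0.0525,-0.0875,0,0,0,0],[0.085,-0.075,-0.125,0.0063,0,0,0],[0.085,-0.0838,-0.14,0.025,0,0,0],[0.085,-0.0838,-0.14,0.0563,0,0,0],[0.085,-0.0838,-0.14,0.0938,0,0,0],[0.085,-0.0838,-0.14,0.125,0,0,0],[0.085,-0.0838,-0.14,0.1475,0,0,0],[0.085,-0.0838,-0.14,0.1613,0,0,0],[0.085,-0.0838,-0.14,0.1613,0,0,0]],
  ],
)

```text
t: 1.97
tool_pos: [407.0, 200.8, 100.3]
orientation: [-0.002, -0.0, 1.0, -0.001]
wrist_force: [-0.4, -0.7, -0.5]
width: 85.2
grasp_force: 0.0
```

```bash
python3 - <<'E'
from h import *
s=bot.state();print(s["tool_pos"],s["wrist_force"])
w=bot.camera("wrist");cv2.imwrite("pics/w1.png",w["img"])
S=bot.camera("side")["img"][100:260,130:400]
cv2.imwrite("pics/s1.png",cv2.resize(S,None,fx=2.5,fy=2.5))
E
```

```text
[406.98078497 200.76589655 100.33885101] [-0.41117842 -0.66332362 -0.46764998]
```

View pics/w1.png

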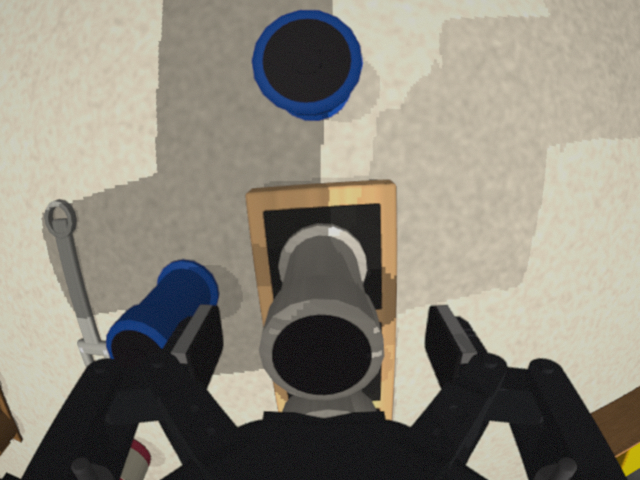

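View pics/s1.png

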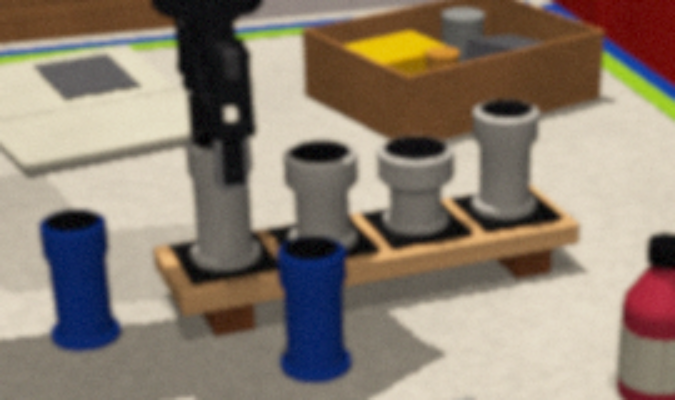

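The wrist view has the horn plug at (321,355), centred between the fingers at (200,345) and (450,345). The side view shows the fingers level with the collar. Closing now.

To row units: -0.02 m is -0.025, -0.005 m is -0.0063.

Request:
arm_command(
  moves=[
    [[0.02,0,0,0,0,0,0],[0.02,0,0,0,0,0,0],[0.02,0,0,0,0,0,0],[0.02,0,0,0,0,0,0],[0.02,0,0,0,0,0,0],[0.02,0,0,0,0,0,0],[0.02,0,0,0,0,0,0],[0.02,0,0,0,0,0,0],[0.02,0,0,-0.0063,0,0,0],[0.02,0,0,-0.025,0,0,0]],
  ],
)

```text
t: 2.9
tool_pos: [407.0, 200.9, 121.7]
orientation: [-0.002, -0.001, 1.0, -0.0]
wrist_force: [0.7, -0.9, -0.6]
width: 44.4
grasp_force: 61.5
```

To row units: -0.176 m is -0.22, -0.08 m is -0.1.

Request:
arm_command(
  moves=[
    [[0.02,0,0,-0.025,0,0,0],[0.02,0,0,-0.0625,0,0,0],[0.02,0,0,-0.1,0,0,0],[0.02,-0.0063,-0.01,-0.125,0,0,0],[0.02,-0.0188,-0.0325,-0.1375,0,0,0],[0.02,-0.0375,-0.065,-0.1375,0,0,0],[0.02,-0.06,-0.1038,-0.1375,0,0,0],[0.02,-0.0825,-0.1425,-0.1375,0,0,0],[0.02,-0.105,-0.1813,-0.1375,0,0,0],[0.02,-0.1275,-0.22,-0.1375,0,0,0]],
  ],
)

```text
t: 3.73
tool_pos: [510.6, 24.0, 232.7]
orientation: [-0.0, -0.001, 1.0, 0.0]
wrist_force: [0.6, 0.0, -1.5]
width: 44.4
grasp_force: 61.5
```

To row units: -0.266 m is -0.3325, -0.259 m is -0.3238.

Request:
arm_command(
  moves=[
    [[0.02,-0.0225,-0.0388,0,0,0,0],[0.02,-0.045,-0.0775,0,0,0,0],[0.02,-0.0675,-0.1163,0,0,0,0],[0.02,-0.09,-0.155,0,0,0,0],[0.02,-0.1125,-0.1938,0,0,0,0],[0.02,-0.135,-0.2325,0,0,0,0],[0.02,-0.1575,-0.2713,0,0,0,0],[0.02,-0.1763,-0.3038,0,0,0,0],[0.02,-0.1875,-0.3238,0,0,0,0],[0.02,-0.1925,-0.3325,0,0,0,0]],
  ],
)

```text
t: 4.57
tool_pos: [665.5, -243.5, 231.9]
orientation: [0.0, 0.001, 1.0, -0.0]
wrist_force: [0.4, 1.3, -1.2]
width: 44.1
grasp_force: 61.5
```

Request:
arm_command(
  moves=[
    [[0.02,0.0013,0.0013,0.0063,0,0,0],[0.02,0.0025,0.0013,0.025,0,0,0],[0.02,0.0025,0.0013,0.05,0,0,0],[0.02,0.0025,0.0013,0.075,0,0,0],[0.02,0.0025,0.0013,0.1,0,0,0],[0.02,0.0025,0.0013,0.1188,0,0,0],[0.02,0.0025,0.0013,0.1313,0,0,0],[0.02,0.0025,0.0013,0.135,0,0,0],[0.02,0.0025,0.0013,0.135,0,0,0],[0.02,0.0025,0.0013,0.135,0,0,0]],
  ],
)

```text
t: 5.4
tool_pos: [663.2, -239.1, 125.2]
orientation: [0.0, -0.001, 1.0, -0.0]
wrist_force: [-0.1, 0.3, -1.0]
width: 44.0
grasp_force: 61.5
```

```bash
cat > chk.py <<'E'
from h import *
import sys
s=bot.state();print(np.round(s["tool_pos"],1),np.round(s["wrist_force"],1),s["width"])
w=bot.camera("wrist")["img"];S=bot.camera("side")["img"][180:360,270:540]
m=np.zeros((480,800,3),np.uint8);m[:360,:480]=cv2.resize(w,(480,360));m[:210,485:]=cv2.resize(S,(315,210))
cv2.imwrite(sys.argv[1],m)
E
python3 chk.py pics/p1.png
```

```text
[ 663.2 -239.1  125.2] [-0.1  0.3 -1. ] 44.042889673812375
```

View pics/p1.png

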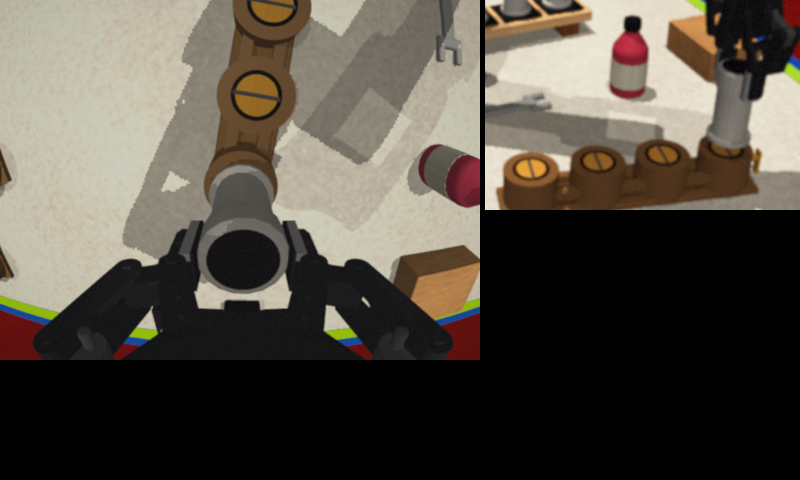

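The wrist view shows the horn upright between the fingers over the far barrel, and the side view shows it just above the bore. Lowering.

To row units: 0.0155 m is 0.0194, 0.015 m is 0.0188.

Request:
arm_command(
  moves=[
    [[0.02,0,-0.0013,0.005,0,0,0],[0.02,0,-0.0013,0.01,0,0,0],[0.02,0,-0.0013,0.0138,0,0,0],[0.02,0,-0.0013,0.0163,0,0,0],[0.02,0,-0.0013,0.0175,0,0,0],[0.02,0,-0.0013,0.0188,0,0,0],[0.02,0,-0.0013,0.0194,0,0,0],[0.02,0,-0.0013,0.0194,0,0,0],[0.02,0,-0.0013,0.0194,0,0,0],[0.02,0,-0.0013,0.0194,0,0,0]],
  ],
)

```text
t: 6.33
tool_pos: [662.9, -240.5, 109.6]
orientation: [0.0, -0.001, 1.0, -0.0]
wrist_force: [-2.1, 0.4, 5.5]
width: 43.9
grasp_force: 62.2
```

There's a light contact force of 5.5 N, so I'll release and rise.

To row units: -0.11 m is -0.1375, -0.075 m is -0.0938.

Request:
arm_command(
  moves=[
    [[0.085,0,0,0,0,0,0],[0.085,0,0,0,0,0,0],[0.085,0,0,0,0,0,0],[0.085,0,0,0,0,0,0],[0.085,0,0,0,0,0,0],[0.085,0,0,-0.0038,0,0,0],[0.085,0,0,-0.0188,0,0,0],[0.085,0,0,-0.05,0,0,0],[0.085,0,0,-0.0938,0,0,0],[0.085,0,0,-0.1375,0,0,0]],
  ],
)

```text
t: 7.17
tool_pos: [662.3, -240.2, 220.0]
orientation: [-0.001, -0.001, 1.0, 0.0]
wrist_force: [0.6, -0.4, 0.6]
width: 84.8
grasp_force: 0.0
```

```bash
python3 - <<'E'
from h import *
print(bot.state()["tool_pos"],bot.state()["width"])
S=bot.camera("side");cv2.imwrite("pics/r1.png",cv2.resize(S["img"][180:360,270:540],None,fx=2,fy=2))
b=blobs(dark(S["img"],70),40,400,(440,180,510,290))
for e in b: print(np.round(e,1),plane(S,e[0],e[1],140))
E
```

```text
[ 662.3240827  -240.2115684   219.97368202] 84.81395324994209
[486.6 248.8  13.5  28.7 275. ] [ 665.11162808 -240.62601837  140.        ]
```

View pics/r1.png

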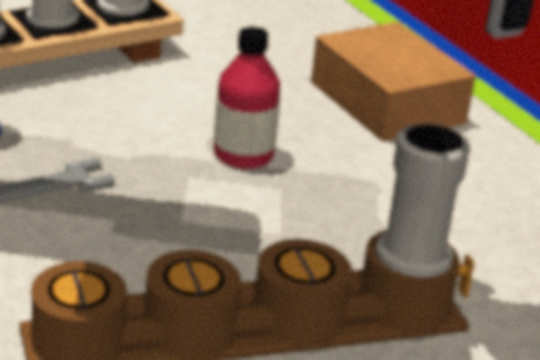

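The horn90 plug reads (665.1,-240.6) from the side camera against its bore at (664.7,-239.8), so it is well centred. Going back for horn70.

Request:
arm_command(
  moves=[
    [[0.085,0.005,0.0125,-0.0063,0,0,0],[0.085,0.0163,0.04,-0.0125,0,0,0],[0.085,0.0338,0.0838,-0.0125,0,0,0],[0.085,0.0513,0.1288,-0.0125,0,0,0],[0.085,0.0688,0.1725,-0.0125,0,0,0],[0.085,0.0863,0.2163,-0.0125,0,0,0],[0.085,0.1038,0.26,-0.0125,0,0,0],[0.085,0.1213,0.305,-0.0125,0,0,0],[0.085,0.1388,0.3488,-0.0125,0,0,0],[0.085,0.1563,0.3925,-0.0125,0,0,0]],
  ],
)

```text
t: 8.05
tool_pos: [535.3, 75.4, 228.6]
orientation: [-0.001, -0.001, 1.0, 0.0]
wrist_force: [0.6, 0.6, 0.2]
width: 85.0
grasp_force: 0.0
```

To row units: 0.1335 m is 0.1669, 0.133 m is 0.1663.

Request:
arm_command(
  moves=[
    [[0.085,0.0175,0.0438,0,0,0,0],[0.085,0.035,0.0875,0,0,0,0],[0.085,0.0513,0.1288,0,0,0,0],[0.085,0.0625,0.1563,0,0,0,0],[0.085,0.0663,0.1663,0.0063,0,0,0],[0.085,0.0669,0.1669,0.025,0,0,0],[0.085,0.0669,0.1669,0.0563,0,0,0],[0.085,0.0669,0.1669,0.0813,0,0,0],[0.085,0.0669,0.1669,0.1,0,0,0],[0.085,0.0669,0.1669,0.1063,0,0,0]],
  ],
)

```text
t: 8.88
tool_pos: [481.6, 205.9, 141.2]
orientation: [-0.003, -0.0, 1.0, -0.001]
wrist_force: [0.1, 0.3, -0.4]
width: 85.2
grasp_force: 0.0
```

To row units: 0.063 m is 0.0788, 0.058 m is 0.0725.

Request:
arm_command(
  moves=[
    [[0.085,0,0,0.015,0,0,0],[0.085,0,0,0.0375,0,0,0],[0.085,0,0,0.0588,0,0,0],[0.085,0,0,0.0725,0,0,0],[0.085,0,0,0.0788,0,0,0],[0.085,0,0,0.0788,0,0,0],[0.02,0,0,0.0788,0,0,0],[0.02,0,0,0.0788,0,0,0],[0.02,0,0,0.0788,0,0,0],[0.02,0,0,0.0788,0,0,0]],
  ],
)

```text
t: 9.72
tool_pos: [484.5, 206.8, 82.3]
orientation: [0.001, -0.001, 1.0, 0.0]
wrist_force: [-0.1, 0.3, 4.5]
width: 52.1
grasp_force: 62.3
```

To row units: -0.02 m is -0.025, -0.01 m is -0.0125.

Request:
arm_command(
  moves=[
    [[0.02,0,0,0,0,0,0],[0.02,0,0,0,0,0,0],[0.02,0,0,0,0,0,0],[0.02,0,0,0,0,0,0],[0.02,0,0,0,0,0,0],[0.02,0,0,0,0,0,0],[0.02,0,0,0,0,0,0],[0.02,0,0,-0.0038,0,0,0],[0.02,0,0,-0.0125,0,0,0],[0.02,0,0,-0.025,0,0,0]],
  ],
)

```text
t: 10.55
tool_pos: [483.1, 206.7, 100.9]
orientation: [-0.001, -0.001, 1.0, -0.0]
wrist_force: [0.3, -0.1, -1.1]
width: 52.0
grasp_force: 62.8
```

To row units: -0.184 m is -0.23, -0.151 m is -0.1888.

Request:
arm_command(
  moves=[
    [[0.02,0,0,-0.025,0,0,0],[0.02,0,0,-0.0625,0,0,0],[0.02,0,0,-0.1,0,0,0],[0.02,-0.0025,-0.01,-0.125,0,0,0],[0.02,-0.0075,-0.0313,-0.1375,0,0,0],[0.02,-0.015,-0.065,-0.1375,0,0,0],[0.02,-0.025,-0.1063,-0.1375,0,0,0],[0.02,-0.035,-0.1475,-0.1375,0,0,0],[0.02,-0.045,-0.1888,-0.1375,0,0,0],[0.02,-0.055,-0.23,-0.1375,0,0,0]],
  ],
)

```text
t: 11.38
tool_pos: [528.0, 21.5, 211.8]
orientation: [0.0, -0.001, 1.0, -0.0]
wrist_force: [0.2, 0.0, -1.2]
width: 51.9
grasp_force: 63.0
```

To row units: -0.251 m is -0.3138, -0.243 m is -0.3038.

Request:
arm_command(
  moves=[
    [[0.02,-0.01,-0.0413,0,0,0,0],[0.02,-0.02,-0.0825,0,0,0,0],[0.02,-0.03,-0.1238,0,0,0,0],[0.02,-0.04,-0.165,0,0,0,0],[0.02,-0.05,-0.2063,0,0,0,0],[0.02,-0.06,-0.2475,0,0,0,0],[0.02,-0.0688,-0.2825,0,0,0,0],[0.02,-0.0738,-0.3038,0,0,0,0],[0.02,-0.075,-0.3138,0.0038,0,0,0],[0.02,-0.075,-0.3138,0.0125,0,0,0]],
  ],
)

```text
t: 12.22
tool_pos: [589.0, -230.2, 201.9]
orientation: [0.001, 0.001, 1.0, -0.001]
wrist_force: [0.5, 0.6, -1.8]
width: 52.0
grasp_force: 63.0
```

Request:
arm_command(
  moves=[
    [[0.02,0,0,0.015,0,0,0],[0.02,0,0,0.04,0,0,0],[0.02,0,0,0.065,0,0,0],[0.02,0,0,0.09,0,0,0],[0.02,0,0,0.1088,0,0,0],[0.02,0,0,0.12,0,0,0],[0.02,0,0,0.125,0,0,0],[0.02,0,0,0.125,0,0,0],[0.02,0,0,0.125,0,0,0],[0.02,0,0,0.125,0,0,0]],
  ],
)

```text
t: 13.05
tool_pos: [589.0, -228.2, 102.0]
orientation: [0.001, -0.001, 1.0, -0.001]
wrist_force: [0.3, 0.3, -1.6]
width: 52.4
grasp_force: 63.0
```

```bash
python3 chk.py pics/p2.png
```

```text
[ 589.  -228.2  102. ] [ 0.3  0.3 -1.6] 52.42806494573929
```

View pics/p2.png

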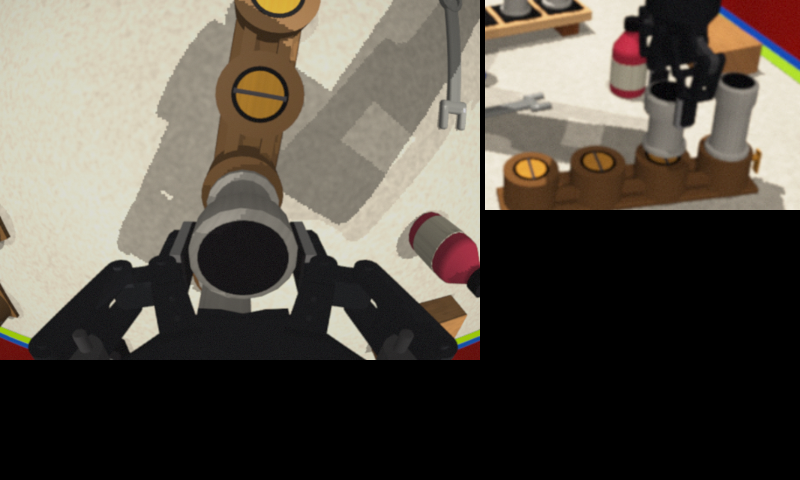

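Horn70 is centred over the third bore, and the fingers clear horn90. Lowering it.

To row units: 0.0135 m is 0.0169, 0.013 m is 0.0163.

Request:
arm_command(
  moves=[
    [[0.02,0,0,0.005,0,0,0],[0.02,0,0,0.0088,0,0,0],[0.02,0,0,0.0113,0,0,0],[0.02,0,0,0.0138,0,0,0],[0.02,0,0,0.015,0,0,0],[0.02,0,0,0.0163,0,0,0],[0.02,0,0,0.0169,0,0,0],[0.02,0,0,0.0169,0,0,0],[0.02,0,0,0.0169,0,0,0],[0.02,0,0,0.0169,0,0,0]],
  ],
)

```text
t: 13.98
tool_pos: [588.1, -228.0, 88.3]
orientation: [-0.0, -0.001, 1.0, 0.0]
wrist_force: [-2.1, 0.6, 4.2]
width: 52.1
grasp_force: 63.6
```

To row units: -0.13 m is -0.1625, -0.095 m is -0.1188.

Request:
arm_command(
  moves=[
    [[0.085,0,0,0,0,0,0],[0.085,0,0,0,0,0,0],[0.085,0,0,0,0,0,0],[0.085,0,0,0,0,0,0],[0.085,0,0,0,0,0,0],[0.085,0,0,-0.0038,0,0,0],[0.085,0,0,-0.025,0,0,0],[0.085,0,0,-0.0688,0,0,0],[0.085,0,0,-0.1188,0,0,0],[0.085,0,0,-0.1625,0,0,0]],
  ],
)

```text
t: 14.82
tool_pos: [588.3, -228.0, 219.0]
orientation: [-0.0, -0.001, 1.0, 0.0]
wrist_force: [1.6, -0.2, 1.1]
width: 85.0
grasp_force: 0.0
```

To row units: 0.324 m is 0.405, 0.001 m is 0.0013.

Request:
arm_command(
  moves=[
    [[0.085,0.0013,0.015,0,0,0,0],[0.085,0.0038,0.045,0,0,0,0],[0.085,0.0063,0.09,0,0,0,0],[0.085,0.0088,0.135,0,0,0,0],[0.085,0.0113,0.18,0,0,0,0],[0.085,0.0138,0.225,0,0,0,0],[0.085,0.0163,0.27,0,0,0,0],[0.085,0.02,0.315,0,0,0,0],[0.085,0.0225,0.36,0,0,0,0],[0.085,0.025,0.405,0,0,0,0]],
  ],
)

```text
t: 15.65
tool_pos: [567.4, 97.7, 217.4]
orientation: [0.0, -0.001, 1.0, 0.0]
wrist_force: [-0.4, -0.2, -0.4]
width: 84.8
grasp_force: 0.0
```

To row units: 0.117 m is 0.1463, 0.114 m is 0.1425.

Request:
arm_command(
  moves=[
    [[0.085,0.0025,0.045,0,0,0,0],[0.085,0.005,0.09,0,0,0,0],[0.085,0.0075,0.125,0,0,0,0],[0.085,0.01,0.1425,0.0038,0,0,0],[0.085,0.01,0.1463,0.015,0,0,0],[0.085,0.01,0.1463,0.0375,0,0,0],[0.085,0.01,0.1463,0.0625,0,0,0],[0.085,0.01,0.1463,0.0813,0,0,0],[0.085,0.01,0.1463,0.0938,0,0,0],[0.085,0.01,0.1463,0.0963,0,0,0]],
  ],
)

```text
t: 16.48
tool_pos: [558.4, 211.2, 137.7]
orientation: [-0.002, 0.0, 1.0, -0.001]
wrist_force: [-0.1, -0.2, 0.4]
width: 85.5
grasp_force: 0.0
```

```bash
python3 - <<'E'
from h import *
print(np.round(bot.state()["tool_pos"],1))
S=bot.camera("side");T=bot.camera("top")
for e in blobs(dark(S["img"],70),60,400,(380,180,510,300)): print("side",np.round(e,1),np.round(plane(S,e[0],e[1],120),1))
for e in blobs(dark(T["img"],60),200,900,(400,110,500,300)): print("top",np.round(e,1),np.round(plane(T,e[0],e[1],120),1),np.round(plane(T,e[0],e[1],140),1))
w=bot.camera("wrist")["img"];m=np.zeros((400,800,3),np.uint8);m[:360,:480]=cv2.resize(w,(480,360));m[:210,485:]=cv2.resize(S["img"][180:360,270:540],(315,210))
cv2.imwrite("pics/r2.png",m)
E
```

```text
[558.4 211.2 137.7]
side [426.6 267.3  15.6  32.3 369. ] [ 588.3 -227.3  120. ]
side [486.5 248.7  11.8  26.2 221. ] [ 688.1 -211.8  120. ]
side [396.  200.5  13.7  14.6 133.5] [640.7 -38.3 120. ]
top [457.1 174.   22.5  24.7 414. ] [ 586.2 -227.5  120. ] [ 578.5 -221.   140. ]
top [466.2 125.1  17.8  19.5 253. ] [ 672.8 -248.5  120. ] [ 662.6 -241.3  140. ]
```

View pics/r2.png

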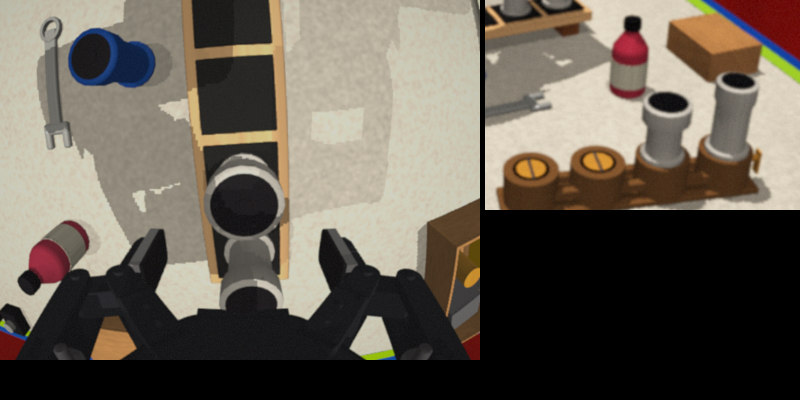

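Horn70 stands about 1 mm from its bore centre and horn90 is unchanged. The hand is centred over horn60. Descending and gripping.

To row units: 0.07 m is 0.0875, 0.064 m is 0.08.

Request:
arm_command(
  moves=[
    [[0.085,0,0,0.015,0,0,0],[0.085,0,0,0.04,0,0,0],[0.085,0,0,0.065,0,0,0],[0.085,0,0,0.08,0,0,0],[0.085,0,0,0.0875,0,0,0],[0.085,0,0,0.0875,0,0,0],[0.02,0,0,0.0875,0,0,0],[0.02,0,0,0.0875,0,0,0],[0.02,0,0,0.0875,0,0,0],[0.02,0,0,0.0875,0,0,0]],
  ],
)

```text
t: 17.47
tool_pos: [561.1, 213.1, 72.0]
orientation: [0.002, -0.001, 1.0, 0.0]
wrist_force: [0.8, -0.7, 4.1]
width: 56.0
grasp_force: 64.0
```

Request:
arm_command(
  moves=[
    [[0.02,0,0,0,0,0,0],[0.02,0,0,0,0,0,0],[0.02,0,0,0,0,0,0],[0.02,0,0,0,0,0,0],[0.02,0,0,0,0,0,0],[0.02,0,0,0,0,0,0],[0.02,0,0,0,0,0,0],[0.02,0,0,-0.0038,0,0,0],[0.02,0,0,-0.0125,0,0,0],[0.02,0,0,-0.025,0,0,0]],
  ],
)

```text
t: 18.3
tool_pos: [558.8, 212.7, 90.1]
orientation: [-0.001, -0.001, 1.0, -0.0]
wrist_force: [0.5, 0.2, -0.9]
width: 56.5
grasp_force: 63.8
```

To row units: -0.184 m is -0.23, 0.001 m is 0.0013.

Request:
arm_command(
  moves=[
    [[0.02,0,0,-0.025,0,0,0],[0.02,0,0,-0.0625,0,0,0],[0.02,0,0,-0.1,0,0,0],[0.02,0.0013,-0.01,-0.125,0,0,0],[0.02,0.0038,-0.0313,-0.1438,0,0,0],[0.02,0.0075,-0.065,-0.1438,0,0,0],[0.02,0.0113,-0.1063,-0.1438,0,0,0],[0.02,0.0163,-0.1475,-0.1438,0,0,0],[0.02,0.02,-0.1888,-0.1438,0,0,0],[0.02,0.025,-0.23,-0.1438,0,0,0]],
  ],
)

```text
t: 19.13
tool_pos: [539.6, 27.6, 206.2]
orientation: [0.0, -0.001, 1.0, -0.0]
wrist_force: [0.5, -1.0, -1.4]
width: 56.7
grasp_force: 63.9
```

To row units: -0.245 m is -0.3063, -0.238 m is -0.2975.

Request:
arm_command(
  moves=[
    [[0.02,0.005,-0.0413,0,0,0,0],[0.02,0.0088,-0.0825,0,0,0,0],[0.02,0.0138,-0.1238,0,0,0,0],[0.02,0.0188,-0.165,0,0,0,0],[0.02,0.0225,-0.2063,0,0,0,0],[0.02,0.0275,-0.2438,0,0,0,0],[0.02,0.0313,-0.2775,0,0,0,0],[0.02,0.0331,-0.2975,0,0,0,0],[0.02,0.0331,-0.3063,0.0038,0,0,0],[0.02,0.0331,-0.3063,0.0125,0,0,0]],
  ],
)

```text
t: 19.97
tool_pos: [514.5, -218.1, 196.3]
orientation: [0.001, 0.001, 1.0, -0.001]
wrist_force: [-0.4, 0.1, -1.0]
width: 56.1
grasp_force: 63.9
```

To row units: 0.105 m is 0.1313, 0.1 m is 0.125.

Request:
arm_command(
  moves=[
    [[0.02,0,0,0.015,0,0,0],[0.02,0,0,0.04,0,0,0],[0.02,0,0,0.065,0,0,0],[0.02,0,0,0.09,0,0,0],[0.02,0,0,0.1125,0,0,0],[0.02,0,0,0.125,0,0,0],[0.02,0,0,0.1313,0,0,0],[0.02,0,0,0.1313,0,0,0],[0.02,0,0,0.1313,0,0,0],[0.02,0,0,0.1313,0,0,0]],
  ],
)

```text
t: 20.8
tool_pos: [514.6, -216.3, 91.3]
orientation: [0.001, -0.001, 1.0, -0.001]
wrist_force: [-0.2, 0.4, -1.3]
width: 56.7
grasp_force: 63.9
```

To row units: 0.0135 m is 0.0169, 0.013 m is 0.0163.

Request:
arm_command(
  moves=[
    [[0.02,0,0,0.005,0,0,0],[0.02,0,0,0.0088,0,0,0],[0.02,0,0,0.0113,0,0,0],[0.02,0,0,0.0138,0,0,0],[0.02,0,0,0.015,0,0,0],[0.02,0,0,0.0163,0,0,0],[0.02,0,0,0.0169,0,0,0],[0.02,0,0,0.0169,0,0,0],[0.02,0,0,0.0169,0,0,0],[0.02,0,0,0.0169,0,0,0]],
  ],
)

```text
t: 21.63
tool_pos: [513.6, -216.2, 78.0]
orientation: [-0.0, -0.001, 1.0, -0.0]
wrist_force: [-3.3, 0.7, 7.7]
width: 56.3
grasp_force: 64.8
```

To row units: -0.14 m is -0.175, -0.1 m is -0.125.

Request:
arm_command(
  moves=[
    [[0.085,0,0,0,0,0,0],[0.085,0,0,0,0,0,0],[0.085,0,0,0,0,0,0],[0.085,0,0,0,0,0,0],[0.085,0,0,0,0,0,0],[0.085,0,0,-0.0038,0,0,0],[0.085,0,0,-0.0313,0,0,0],[0.085,0,0,-0.075,0,0,0],[0.085,0,0,-0.125,0,0,0],[0.085,0,0,-0.175,0,0,0]],
  ],
)

```text
t: 22.47
tool_pos: [513.1, -215.7, 217.8]
orientation: [-0.001, -0.001, 1.0, 0.001]
wrist_force: [1.8, -1.0, 0.5]
width: 84.7
grasp_force: 0.0
```

To row units: 0.318 m is 0.3975, 0.283 m is 0.3538.

Request:
arm_command(
  moves=[
    [[0.085,-0.0038,0.015,0,0,0,0],[0.085,-0.0125,0.045,0,0,0,0],[0.085,-0.025,0.09,0,0,0,0],[0.085,-0.0375,0.1338,0,0,0,0],[0.085,-0.05,0.1775,0,0,0,0],[0.085,-0.0625,0.2213,0,0,0,0],[0.085,-0.075,0.265,0,0,0,0],[0.085,-0.0875,0.31,0,0,0,0],[0.085,-0.1,0.3538,0,0,0,0],[0.085,-0.1125,0.3975,0,0,0,0]],
  ],
)

```text
t: 23.3
tool_pos: [603.4, 104.0, 216.7]
orientation: [-0.0, -0.001, 1.0, -0.0]
wrist_force: [-0.5, -0.5, -0.6]
width: 85.2
grasp_force: 0.0
```

To row units: 0.117 m is 0.1463, 0.114 m is 0.1425.

Request:
arm_command(
  moves=[
    [[0.085,-0.0125,0.045,0,0,0,0],[0.085,-0.025,0.09,0,0,0,0],[0.085,-0.035,0.125,0,0,0,0],[0.085,-0.04,0.1425,0.0038,0,0,0],[0.085,-0.04,0.1463,0.015,0,0,0],[0.085,-0.04,0.1463,0.0338,0,0,0],[0.085,-0.04,0.1463,0.0525,0,0,0],[0.085,-0.04,0.1463,0.065,0,0,0],[0.085,-0.04,0.1463,0.07,0,0,0],[0.085,-0.04,0.1463,0.07,0,0,0]],
  ],
)

```text
t: 24.13
tool_pos: [634.2, 217.5, 159.0]
orientation: [-0.002, 0.0, 1.0, -0.0]
wrist_force: [-0.9, 0.6, -0.2]
width: 85.1
grasp_force: 0.0
```

```bash
python3 - <<'E'
from h import *
print(np.round(bot.state()["tool_pos"],1))
S=bot.camera("side");T=bot.camera("top")
for e in blobs(dark(S["img"],70),60,500,(340,180,510,320)): print("side",np.round(e,1),np.round(plane(S,e[0],e[1],110),1))
for e in blobs(dark(T["img"],60),200,900,(400,110,500,300)): print("top",np.round(e,1),np.round(plane(T,e[0],e[1],110),1))
w=bot.camera("wrist")["img"];m=np.zeros((400,800,3),np.uint8);m[:360,:480]=cv2.resize(w,(480,360));m[:210,485:]=cv2.resize(S["img"][180:360,270:540],(315,210))
cv2.imwrite("pics/r3.png",m)
E
```

```text
[634.2 217.5 159. ]
side [368.5 279.7  18.4  35.5 479.5] [ 513.4 -215.8  110. ]
side [426.6 267.3  15.6  32.5 370.5] [ 597.2 -213.5  110. ]
side [486.5 248.7  11.8  26.2 221. ] [ 699.5 -197.6  110. ]
side [395.9 200.5  13.6  14.7 139.5] [650.7 -19.8 110. ]
side [345.5 185.1  10.   13.7  67.5] [597.6  61.2 110. ]
top [450.9 220.1  25.7  27.6 532. ] [ 511.2 -215.6  110. ]
top [457.1 174.1  22.7  24.9 421. ] [ 589.8 -230.8  110. ]
top [466.3 125.1  17.8  19.8 257. ] [ 677.8 -252.1  110. ]
```

View pics/r3.png

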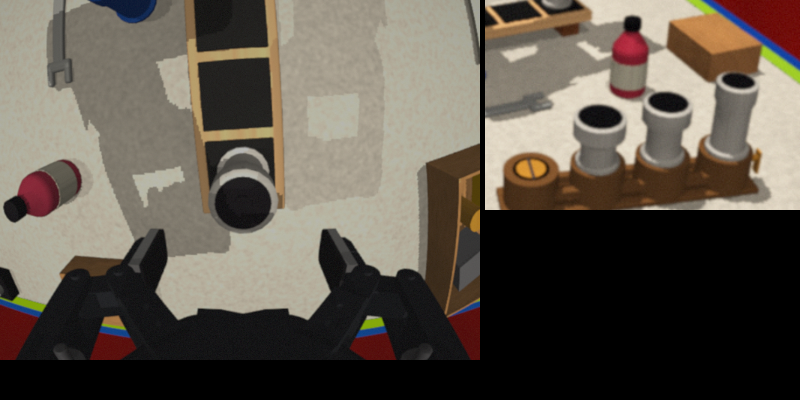

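Horn60 stands about 1 mm off its bore centre, and the hand is centred over horn80. Gripping it.

To row units: 0.07 m is 0.0875, 0.064 m is 0.08.

Request:
arm_command(
  moves=[
    [[0.085,0,0,0.015,0,0,0],[0.085,0,0,0.04,0,0,0],[0.085,0,0,0.065,0,0,0],[0.085,0,0,0.08,0,0,0],[0.085,0,0,0.0875,0,0,0],[0.085,0,0,0.0875,0,0,0],[0.02,0,0,0.0875,0,0,0],[0.02,0,0,0.0875,0,0,0],[0.02,0,0,0.0875,0,0,0],[0.02,0,0,0.0875,0,0,0]],
  ],
)

```text
t: 25.12
tool_pos: [636.4, 219.1, 92.5]
orientation: [0.002, -0.001, 1.0, 0.0]
wrist_force: [0.4, -1.5, 4.2]
width: 48.3
grasp_force: 62.0
```

To row units: -0.02 m is -0.025, -0.01 m is -0.0125.

Request:
arm_command(
  moves=[
    [[0.02,0,0,0,0,0,0],[0.02,0,0,0,0,0,0],[0.02,0,0,0,0,0,0],[0.02,0,0,0,0,0,0],[0.02,0,0,0,0,0,0],[0.02,0,0,0,0,0,0],[0.02,0,0,0,0,0,0],[0.02,0,0,-0.0038,0,0,0],[0.02,0,0,-0.0125,0,0,0],[0.02,0,0,-0.025,0,0,0]],
  ],
)

```text
t: 25.95
tool_pos: [634.0, 218.8, 110.0]
orientation: [-0.002, -0.001, 1.0, -0.0]
wrist_force: [-0.6, -0.2, -1.4]
width: 48.1
grasp_force: 61.9
```

To row units: -0.184 m is -0.23, 0.086 m is 0.1075.

Request:
arm_command(
  moves=[
    [[0.02,0,0,-0.025,0,0,0],[0.02,0,0,-0.0625,0,0,0],[0.02,0,0,-0.1,0,0,0],[0.02,0.005,-0.01,-0.125,0,0,0],[0.02,0.015,-0.0313,-0.1375,0,0,0],[0.02,0.03,-0.065,-0.1375,0,0,0],[0.02,0.05,-0.1063,-0.1375,0,0,0],[0.02,0.0688,-0.1475,-0.1375,0,0,0],[0.02,0.0875,-0.1888,-0.1375,0,0,0],[0.02,0.1075,-0.23,-0.1375,0,0,0]],
  ],
)

```text
t: 26.78
tool_pos: [548.7, 33.8, 221.6]
orientation: [0.0, -0.001, 1.0, -0.0]
wrist_force: [0.9, -1.2, -0.7]
width: 48.2
grasp_force: 62.0
```

To row units: -0.2385 m is -0.2981, -0.234 m is -0.2925.

Request:
arm_command(
  moves=[
    [[0.02,0.0188,-0.0413,0,0,0,0],[0.02,0.0388,-0.0825,0,0,0,0],[0.02,0.0575,-0.1238,0,0,0,0],[0.02,0.0763,-0.165,0,0,0,0],[0.02,0.0963,-0.2063,0,0,0,0],[0.02,0.1138,-0.2438,0,0,0,0],[0.02,0.1275,-0.2725,0,0,0,0],[0.02,0.1363,-0.2925,0,0,0,0],[0.02,0.1388,-0.2981,0.0038,0,0,0],[0.02,0.1388,-0.2981,0.0125,0,0,0]],
  ],
)

```text
t: 27.62
tool_pos: [439.1, -205.3, 211.7]
orientation: [0.001, 0.001, 1.0, -0.001]
wrist_force: [0.1, 0.2, -1.2]
width: 48.0
grasp_force: 62.1
```

To row units: 0.1 m is 0.125, 0.096 m is 0.12.

Request:
arm_command(
  moves=[
    [[0.02,0,0,0.015,0,0,0],[0.02,0,0,0.04,0,0,0],[0.02,0,0,0.065,0,0,0],[0.02,0,0,0.09,0,0,0],[0.02,0,0,0.11,0,0,0],[0.02,0,0,0.12,0,0,0],[0.02,0,0,0.125,0,0,0],[0.02,0,0,0.125,0,0,0],[0.02,0,0,0.125,0,0,0],[0.02,0,0,0.125,0,0,0]],
  ],
)

```text
t: 28.45
tool_pos: [439.5, -203.9, 111.6]
orientation: [0.001, -0.001, 1.0, -0.001]
wrist_force: [-1.1, -0.7, -1.0]
width: 48.5
grasp_force: 62.1
```

To row units: 0.0135 m is 0.0169, 0.013 m is 0.0163.

Request:
arm_command(
  moves=[
    [[0.02,0,0,0.005,0,0,0],[0.02,0,0,0.0088,0,0,0],[0.02,0,0,0.0113,0,0,0],[0.02,0,0,0.0138,0,0,0],[0.02,0,0,0.015,0,0,0],[0.02,0,0,0.0163,0,0,0],[0.02,0,0,0.0169,0,0,0],[0.02,0,0,0.0169,0,0,0],[0.02,0,0,0.0169,0,0,0],[0.02,0,0,0.0169,0,0,0]],
  ],
)

```text
t: 29.28
tool_pos: [438.8, -203.8, 98.4]
orientation: [0.0, -0.001, 1.0, -0.0]
wrist_force: [-1.4, 0.7, 9.2]
width: 47.7
grasp_force: 62.9
```

Horn80 is in contact with its bore. I'll release it, rise and verify.

Request:
arm_command(
  moves=[
    [[0.085,0,0,0,0,0,0],[0.085,0,0,0,0,0,0],[0.085,0,0,0,0,0,0],[0.085,0,0,0,0,0,0],[0.085,0,0,0,0,0,0],[0.085,0,0,-0.0038,0,0,0],[0.085,0,0,-0.0313,0,0,0],[0.085,0,0,-0.075,0,0,0],[0.085,0,0,-0.125,0,0,0],[0.085,0,0,-0.175,0,0,0]],
  ],
)

```text
t: 30.12
tool_pos: [438.0, -203.2, 238.5]
orientation: [-0.001, -0.001, 1.0, 0.001]
wrist_force: [1.2, -1.2, -0.6]
width: 84.9
grasp_force: 0.0
```

To row units: 0.17 m is 0.2125, 0.16 m is 0.2.

Request:
arm_command(
  moves=[
    [[0.085,0,0.025,-0.0063,0,0,0],[0.085,0,0.0625,-0.0125,0,0,0],[0.085,0,0.1,-0.0125,0,0,0],[0.085,0,0.1375,-0.0125,0,0,0],[0.085,0,0.175,-0.0125,0,0,0],[0.085,0,0.2,-0.0125,0,0,0],[0.085,0,0.2125,-0.0125,0,0,0],[0.085,0,0.2125,-0.0125,0,0,0],[0.085,0,0.2125,-0.0125,0,0,0],[0.085,0,0.2125,-0.0125,0,0,0]],
  ],
)

```text
t: 30.95
tool_pos: [439.0, -34.8, 247.4]
orientation: [0.0, -0.0, 1.0, -0.0]
wrist_force: [0.5, -0.3, 0.2]
width: 85.0
grasp_force: 0.0
```

```bash
python3 - <<'E'
from h import *
S=bot.camera("side");T=bot.camera("top")
z=[130,110,120,140]
for n,c,r,t in (("side",S,(290,230,510,320),70),("top",T,(400,110,500,300),60)):
    b=sorted([b for b in blobs(dark(c["img"],t),60,900,r)],key=lambda b:b[0] if n=="side" else -b[1])
    print(n,len(b),[np.round(plane(c,e[0],e[1],q)[:2],1).tolist() for e,q in zip(b,z)])
cv2.imwrite("pics/fin.png",S["img"])
E
```

```text
side 4 [[437.6, -204.1], [513.4, -215.7], [588.3, -227.4], [665.3, -240.3]]
top 0 []
```

View pics/fin.png

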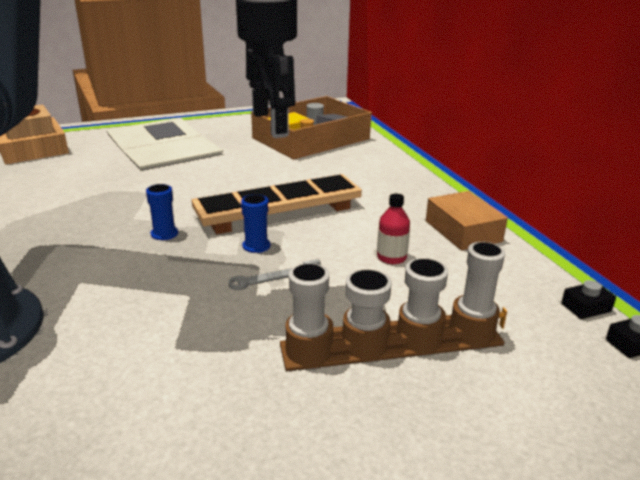

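All four horns stand upright on their bores at (309,318), (367,310), (424,300) and (480,290), each within about 2 mm of centre. The bottle and the wrench look unmoved. Handing in.

```bash
python3 -c "
from cell import bot
print(bot.finish_job())"
```

```text
the job is handed in; nothing more can be done
None
```

The job is handed in: all four horns stand upright and released on the throttle body in reverse order, each within about 2 mm of its bore centre by the side camera, and the bottle and wrench look unmoved (no verdict was returned).

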